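# Unhook the long bolt bin from the bench rail

## Robot

A 6-joint arm with a two-finger parallel gripper is mounted at the origin on the work surface. World frame = base frame: x ahead of the robot, y to its left, z up, the work surface at z = 0. Lengths are in mm, angles in degrees, forces in N, time in s.
With the tool pointing down it reaches from about 300 to 850 mm from the base axis. Payload 4.2 kg.
Tool frame: the origin (TCP) lies between the finger pads; the fingertips stand 19 mm ahead of it and the grasp point (between the pads) is the TCP (env.tips_ahead is the distance from the TCP to the fingertips, in mm); z points along the fingers, y is the direction in which the jaws open and shut (so a half turn about z gives the same grasp; the last joint's range is limited). The gripper opens to 91 mm and grips with 3 to 60 N. Pads are 32 mm wide; open, the fingers measure 118 mm over their backs; the gripper's body (76 mm by 178 mm) begins 60 mm behind the grasp point.
Start: joints at [-72.365, 18.312, 89.639, -0, 72.044, -1.146], TCP at [185.131, -544.397, 232.976] pointing down, gripper open.
Joint ranges: [-177.97, 177.97], [-48.28, 115.42], [12.27, 149.76], [-77.06, 257.06], [2.81, 150.46], [-146.56, 146.56]. Speed limits (degrees/s): [147.25, 147.25, 180, 180, 180, 180].

## Interface

Orientations are given as [roll, pitch, yaw] about the fixed x, y, z axes, in that order (R = Rz(yaw) Ry(pitch) Rx(roll)).
In Python, from workcell import telemetry, viewer, job_done, env gives the robot as it stands. The module is installed in compiled form; this text tells all that it offers.
- The arm moves only by the shell command python3 -m jog 'ROWS' [FORCE]. ROWS is JSON, a list of rows, each a list of 3 entries, a list of its own where there are three numbers: the shift along the tool's x, y, z in cm, then the turn about the tool's z in degrees, then the opening, from 0 (shut) to 1 (fully open). A call has 1 to 10 rows; each row shifts and turns the pose as measured when the row begins, along the tool's axes as they then stand; what a row does not reach is not made up. A row lasts 1/8 s, in which the tool goes at most 62.5 mm and 10.7 degrees, less where a joint would pass 70% of its speed; a pose out of reach is approached as far as the arm can. A call is refused whole if a number of a shift passes 6.25 or a number of a turn 10.7, either way. A call with a gripper value outside its range is refused whole. The fingers move at their own pace and stop on an object; FORCE is the grip in N (left out, the last holds). Time passes only in rows, so rows that do not move let the fingers close. It gives the time, the measured TCP pose, the force and the opening at its end, in the units of the state.
- telemetry.state(): the state, without advancing time (a new reading comes with each control period).
- viewer.grab_frame(name): name is "scene" or "top" or "wrist"; returns a dict with "color" (400x640x3 uint8, red, green, blue), "K" (3x3 intrinsics, pixels), "rvec" (rotation vector, rad) and "tvec" (3), from world to camera coordinates, as OpenCV has them. Camera axes: x right, y down, z forward; pixel columns grow to the right and rows downward; lengths in mm; the calibration is good to about 2 mm. A picture is of the moment at which its call begins. There is no depth.
- job_done(): hands the job in, once; it reports no verdict.
The state is a dict: "time_s": time; "qpos": joint angles; "qvel": joint speeds; "effort": joint torques, N m; "ee_pos": TCP position; "ee_rot": TCP orientation; "force": force on the tool from outside, world axes, zero at the start; "torque": the same for the moment, N m; "gripper_width": finger opening in mm.
Only numpy, scipy, OpenCV 4.12 (cv2) and the standard library are available. Lean on these libraries where they do the work, as an engineer would, in place of code of your own. Each camera call takes 0.05 s, during which the arm holds its last target. There are 200 camera calls.

## Task

First clear the tall glue bottle off the grey mat and stand it upright on the bench, fully clear of the mat; it is top-heavy, so hold it high and move it gently. Then fetch the long bolt bin from the rail: swing its front end up so that the toe at its back comes out from under the rail, lift the lip off the rail, and set the bin down gently, flat in the middle of the mat, without tipping it so far that its bolts would spill. Let go of both, and leave the two short bins on the rail, the motor and the screwdriver where they are.

Things in the scene. Friction and masses are not known exactly. Their poses are not given: they have to be found in the camera images.
- rack: Fixed bench rail for bins: a bare flat bar 390 mm long between two posts (20 mm square, 193 mm tall, 195 mm either side) on feet 200 x 30 x 12 mm under the posts along x. Three blue bins hang on its robot side. Origin on the bench straight below the middle of the bar; x crosses the bar from front to back (away from the robot), y runs along it, z up.
- rail_top (a point): Middle of the bar's upper edge, 172 mm above the bench; axes as the rack. The bar is 6 mm thick (x -3 to +3 mm) and 30 mm high; its lower edge is 30 mm below this point.
- long_bin_center (a point): Centre (mid-depth, mid-height) of the long bin: open, blue, 0.3 to 0.5 kg with its bolts; 140 mm deep (own x, front to back), 92 wide (y), 80 high at the back, 50 at the front; the other bins are 95 deep. Underside 40 mm below this point, 100 mm above the bench as it hangs (level). Bolts in the rear, up to 20 mm above the underside; none in the front 40 mm. 26 mm free on each side.
- long_bin_front (a point): Mid-thickness, mid-width of the long bin's low front wall, 12 mm below the wall's top edge, 38 mm above the underside; 63 mm in front of the bin's centre; axes as the bin. The wall is a plate 8 mm thick, 92 wide, 50 high, leaning outwards at the top by 15 degrees (down the wall leads to bin +x); it can be pinched from above with one finger inside the bin.
- long_bin_lip (a point): Lower edge (mid-width) of the 4 mm thick nib on the long bin's back; axes as the bin; 149 mm behind and 26.5 mm above the point long_bin_front. Hanging, the nib is just behind the bar, reaching 7.5 mm below the bar's upper edge. The lip that carries it, 76 mm wide and 5 mm thick, lies on that edge and joins the bin's back wall, which is 8 mm in front of the bar.
- long_bin_toe (a point): Rear end (mid-width, mid-height) of the toe low on the long bin's back: 5 mm thick, reaching right under the bar (6 mm) with a 3 mm gap, so it catches when lifted level. A foot above it rests on the bar's front. Swung about the bar's upper edge, front up by 18 to 25 degrees, the toe comes out in front of the bar; the lip then lifts off (nib clear after about 15 mm).
- short_bin_a_center (a point): Centre (mid-depth, mid-height) of one of the two short blue bins on the rail, 95 mm deep, 92 wide, 80 high at the back; not to be disturbed.
- short_bin_b_center (a point): Centre of the other short blue bin, the same as the first; not to be disturbed.
- mat: Thin grey assembly mat fixed on the bench, 200 mm (its x) by 160 mm (its y), 3 mm thick. Origin at the centre of its underside, on the bench, z up.
- glue_center (a point): Centre (half-way up, on the axis) of the tall white glue bottle, which stands upside down on its black cap on the mat: 165 mm tall, 0.2 kg, z up. The cap, its foot, is 36 mm in diameter and 24 mm high; from 46 to 160 mm above the foot it is a plain cylinder 46 mm in diameter. This point is 82.5 mm above the foot. Top-heavy: it falls over if leant by about 10 degrees.
- motor: Red block 60 x 50 x 34 mm with a small electric motor and a thin two-blade grey propeller (172 mm across, 62 mm up) on top; a bystander. Origin at the centre of its underside.
- driver: Screwdriver with a black handle, 170 mm long, lying on the bench along its x; a bystander. Origin under its middle.

How it is judged:
By the outcome, as a careful person would: the job done as asked, in the order asked, and still so for the second after the job is handed in, with the robot touching nothing.
It also fails if it takes over 64 s, if anything falls off the work surface, if the arm or the gripper's body presses on something with over 40 N, if the wrist force passes 120 N, or if a joint passes its speed limit or range.

## Working session

There is one attempt and no reset: what is moved stays moved. The work goes in short steps, Python scripts to look and compute and a shell command to move; the robot and the scene stay as the last step left them, time stands still between calls to the robot, and variables do not carry over. Pictures are saved under pics/ and viewed, about 8 in all and at most 12, crops included, and the job is handed in when it is done.

```bash
mkdir -p pics
cat > h.py <<'E'
import cv2,numpy as np
from workcell import telemetry,viewer,env
from scipy.spatial.transform import Rotation as Ro
def grab(n,f,crop=None,scale=1):
    d=viewer.grab_frame(n); np.savez('pics/'+f+'.npz',**d)
    im=cv2.cvtColor(d['color'],cv2.COLOR_RGB2BGR)
    if crop: im=im[crop[1]:crop[3],crop[0]:crop[2]]
    im=cv2.resize(im,None,fx=scale,fy=scale,interpolation=cv2.INTER_CUBIC)
    cv2.imwrite('pics/'+f+'.png',im); return d
def load(f): return dict(np.load('pics/'+f+'.npz'))
def ray(d,u,v):
    R=cv2.Rodrigues(d['rvec'])[0]; c=-R.T@np.ravel(d['tvec'])
    r=R.T@np.linalg.inv(d['K'])@[u,v,1]; return c,r
def atz(d,u,v,z):
    c,r=ray(d,u,v); return c+r*(z-c[2])/r[2]
def proj(d,p): return cv2.projectPoints(np.array(p,float).reshape(-1,1,3),d['rvec'],d['tvec'],d['K'],None)[0].reshape(-1,2)
E
python3 - <<'E'
from h import *
import json
for n in ("scene","top","wrist"):
    d=grab(n,n+'0',scale=1.25); c,r=ray(d,320,200); print(n,c.round(),(r).round(2))
print(telemetry.state())
E
```

```text
scene [1021. -361. 1107.] [-0.42  0.29 -0.86]
top [ 474.  -65. 1116.] [ 0.05  0.   -1.  ]
wrist [ 257. -520.  385.] [-0.27 -0.1  -0.96]
{'time_s': 0.15, 'qpos': array([-7.23625987e+01,  1.83428692e+01,  8.96903801e+01, -4.06619961e-04,
        7.20450320e+01, -1.14558123e+00]), 'qvel': array([-0.12765655, -0.04391797, -0.09060249,  0.08258135,  0.08763447,
        0.03919   ]), 'effort': array([ 4.28105432e-04, -4.12773943e+01, -2.32154059e+01,  7.27582513e-02,
        4.32750955e-02, -7.59766658e-05]), 'ee_pos': array([ 185.03328909, -544.03270619,  232.31679134]), 'ee_rot': array([-1.79921727e+02, -1.17849649e-03,  1.87831073e+01]), 'force': array([ 0.06763854,  0.43645351, -0.15133883]), 'torque': array([-0.00652972,  0.04250145,  0.0178428 ]), 'gripper_width': 90.68995570767416}
```

View pics/scene0.png

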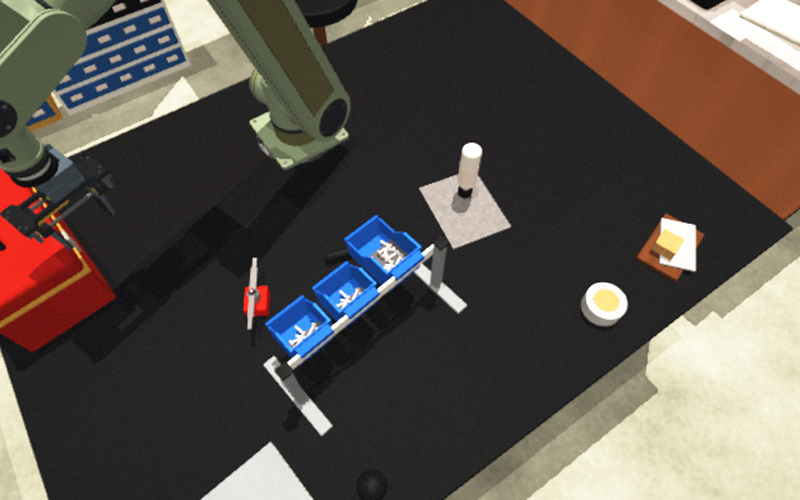

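View pics/top0.png

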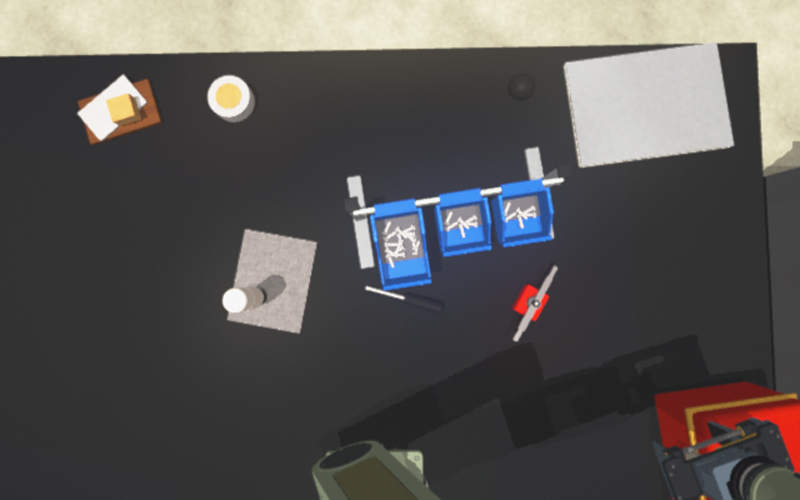

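The scene view shows the long bin nearest the post on the mat side and the bottle on the mat. In the top view the long bin is at about (400,245), the bottle's foot at about (258,297), the screwdriver just in front of the bin, and the motor at (535,302). I'll zoom in on the top view to measure.

Run:
```python
from h import *
for n,c in (("top0",(170,130,460,280)),("scene0",(180,100,420,280))):
    d=load(n); im=cv2.cvtColor(d['color'],cv2.COLOR_RGB2BGR)[c[1]:c[3],c[0]:c[2]]
    s=800/(c[2]-c[0]); im=cv2.resize(im,None,fx=s,fy=s,interpolation=cv2.INTER_CUBIC)
    im=cv2.convertScaleAbs(im,alpha=1.4,beta=25)
    cv2.imwrite(f'pics/{n}c.png',im); print(n,s)
```

```text
top0 2.7586206896551726
scene0 3.3333333333333335
```

View pics/top0c.png

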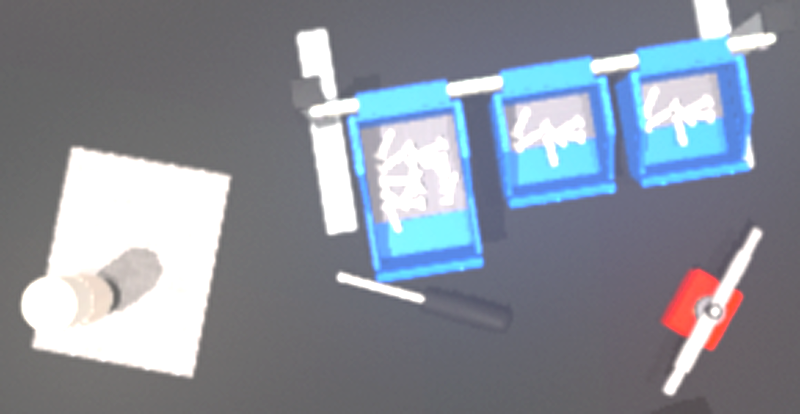

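View pics/scene0c.png

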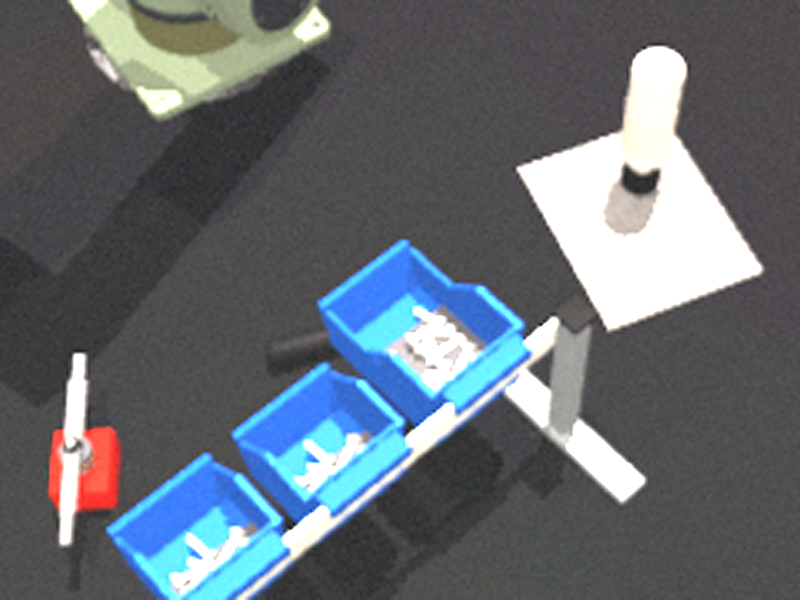

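```bash
cat > m.py <<'E'
from h import *
t=load('top0'); s=load('scene0'); kt=290/800; ks=.3
T=lambda u,v,z: atz(t,170+u*kt,130+v*kt,z).round(1)
S=lambda u,v,z: atz(s,180+u*ks,100+v*ks,z).round(1)
E
python3 - <<'E'
from m import *
mt=[T(*p,3) for p in ((72,147),(230,176),(192,377),(33,347))]; print('mat top',mt,np.mean(mt,0))
ms=[S(*p,3) for p in ((517,168),(674,135),(762,268),(612,328))]; print('mat sc',ms,np.mean(ms,0))
print('bottle top', T(50,303,168), S(658,70,160),'foot sc',S(640,180,10))
print('bar ends',T(311,109,172),T(775,40,172))
print('bin front top corners T',T(377,277,150),T(482,264,150),'S',S(405,243,150),S(322,303,150))
print('lip back corners T',T(356,93,177),T(447,83,177),'S',S(528,350,177),S(450,405,177))
print('driver',T(340,275,8),T(512,320,12),'motor',T(712,310,62),T(757,232,62),T(670,390,62))
print('foot',T(312,30,12),T(342,233,12))
E
```

```text
mat top [array([574.7, 274.5,   3. ]), array([544. , 118.7,   3. ]), array([348.3, 156.9,   3. ]), array([379.2, 312.5,   3. ])] [461.55 215.65   3.  ]
mat sc [array([354.9, 156.8,   3. ]), array([409.5, 307.3,   3. ]), array([577.9, 276.4,   3. ]), array([550.6, 122.4,   3. ])] [473.225 215.725   3.   ]
bottle top [429.5 242.4 168. ] [432.6 245.8 160. ] foot sc [437.6 242.1  10. ]
bar ends [588.4  22.7 172. ] [ 640.6 -364.5  172. ]
bin front top corners T [447.3 -29.9 150. ] [ 457.2 -119.   150. ] S [453.9 -31.4 150. ] [ 464.6 -117.2  150. ]
lip back corners T [600.6 -15.2 177. ] [607.8 -90.9 177. ] S [604.2 -17.8 177. ] [609.6 -92.7 177. ]
driver [445.8  11.2   8. ] [ 400.5 -154.7   12. ] motor [ 410.8 -334.6   62. ] [ 481.9 -377.7   62. ] [ 338.1 -294.3   62. ]
foot [685.5  36.   12. ] [486.5   8.6  12. ]
```

Heights and sizes check out: the bar measures 391 mm against 390, the mat about 200 x 159, and the lip and front wall agree along the rail. The estimates are:

| Thing | Position (mm) | Yaw |
|---|---|---|
| Mat centre | (464, 216) | -11° |
| Bottle | (432, 243) | – |
| Long bin front | (457, -74, 138) | 7.7° |

Now I'll move towards the bottle.

```bash
cat > go.py <<'E'
import sys; from h import *
s=telemetry.state(); p=np.array(s['ee_pos']); R=Ro.from_euler('xyz',s['ee_rot'],degrees=True)
x,y,z,yaw=map(float,sys.argv[1:5]); d=R.inv().apply(np.array([x,y,z])-p)/10
print('t',s['time_s'],'pos',p.round(1),'rot',s['ee_rot'].round(1),'F',s['force'].round(1),'w',round(s['gripper_width'],1))
print('delta cm',d.round(2),'len',round(np.linalg.norm(d),2),'turn',round(-(yaw-s['ee_rot'][2]),1),'q',s['qpos'].round())
E
python3 -m jog '[[[3.6,-4.9,0],0,1],[[3.6,-4.9,0],0,1],[[3.6,-4.9,0],0,1],[[3.6,-4.9,0],0,1],[[3.6,-4.9,0],0,1],[[3.6,-4.9,0],0,1],[[3.6,-4.9,0],0,1],[[3.6,-4.9,0],0,1],[[3.6,-4.9,0],0,1],[[0,0,0],0,1]]'
python3 go.py 432 243 235 79
```

```text
time_s: 1.4
ee_pos: [354.6, -7.7, 231.6]
ee_rot: [-179.9, -0.3, 18.7]
force: [0.1, 0.1, -0.0]
gripper_width: 90.9
t 1.4 pos [354.6  -7.7 231.6] rot [-179.9   -0.3   18.7] F [ 0.1  0.1 -0. ] w 90.9
delta cm [ 15.36 -21.27  -0.23] len 26.24 turn -60.3 q [ -3.  -2. 115.   0.  67.  68.]
```

```bash
python3 -m jog '[[[3.2,-4.4,0],0,1],[[3.2,-4.4,0],0,1],[[3.2,-4.4,0],0,1],[[3.2,-4.4,0],0,1],[[0,0,0],-10,1],[[0,0,0],-10,1],[[0,0,0],-10,1],[[0,0,0],-10,1],[[0,0,0],-10,1],[[0,0,0],-10,1]]'
python3 go.py 432 243 235 79
python3 - <<'E'
from h import *
grab('wrist','w1')
E
```

```text
time_s: 2.65
ee_pos: [424.7, 192.8, 229.6]
ee_rot: [179.8, 0.4, 79.8]
force: [-0.3, -0.4, 0.4]
gripper_width: 91.6
t 2.65 pos [424.7 192.8 229.6] rot [179.8   0.4  79.8] F [-0.3 -0.4  0.4] w 91.6
delta cm [ 5.07 -0.18 -0.57] len 5.1 turn 0.8 q [ 23.   9. 103.  -0.  68.  34.]
```

View pics/w1.png

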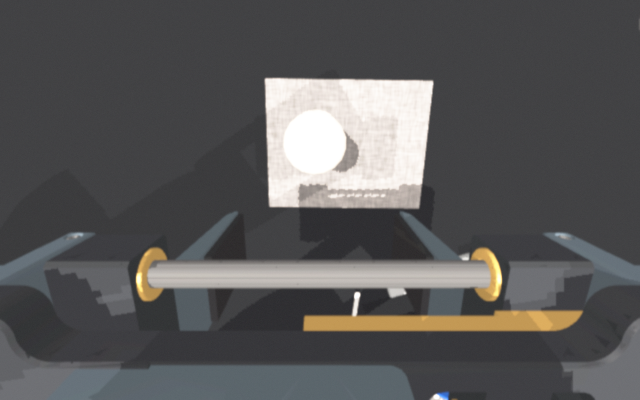

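The wrist view shows the bottle top centred at (315,141) and the mat corners at (265,79), (432,81), (420,208) and (270,207).

Run:
```python
from h import *
d=load('w1')
print(atz(d,315,141,168), ray(d,0,0)[0])
c=[atz(d,*p,3) for p in ((265,79),(432,81),(420,208),(270,207))]; print(np.round(c,1),np.mean(c,0))
```

```text
[432.24480344 246.81085438 168.        ] [437.95176991 267.71298577 381.55348215]
[[382.5 312.8   3. ]
 [577.6 275.5   3. ]
 [550.  118.7   3. ]
 [353.1 155.6   3. ]] [465.8133134  215.66729306   3.        ]
```

```bash
python3 -m jog '[[[5.3,-0.2,0],0,1],[[0,0,0],0,1],[[0,0,0],0,1]]'
python3 go.py 432 245 130 79
```

```text
time_s: 3.08
ee_pos: [433.4, 241.8, 228.7]
ee_rot: [179.9, 0.5, 79.3]
force: [0.2, -0.4, 0.8]
gripper_width: 91.1
t 3.075 pos [433.4 241.8 228.7] rot [179.9   0.5  79.3] F [ 0.2 -0.4  0.8] w 91.1
delta cm [ 0.37 -0.22  9.87] len 9.88 turn 0.3 q [ 28.  12. 100.  -1.  69.  39.]
```

```bash
python3 -m jog '[[[0.4,-0.2,3.3],0,1],[[0,0,3.3],0,1],[[0,0,3.3],0,1],[[0,0,0],0,1],[[0,0,0],0,0.75],[[0,0,0],0,0.62],[[0,0,0],0,0.55],[[0,0,0],0,0.5],[[0,0,0],0,0.4],[[0,0,0],0,0.4]]' 15
python3 go.py 432 245 130 79
```

```text
time_s: 4.32
ee_pos: [435.2, 240.6, 132.9]
ee_rot: [179.4, 0.2, 78.6]
force: [-0.3, -0.3, -0.6]
gripper_width: 45.7
t 4.325 pos [435.2 240.6 132.9] rot [179.4   0.2  78.6] F [-0.3 -0.3 -0.6] w 45.7
delta cm [ 0.36 -0.41  0.28] len 0.61 turn -0.4 q [ 28.  16. 108.  -1.  55.  40.]
```

```bash
python3 -m jog '[[[0,0,-0.8],0,0.4],[[0,0,-1.5],0,0.4],[[0,0,-1.5],0,0.4],[[0.8,0,0],0,0.4],[[1.8,0,0],0,0.4],[[2.4,0,0],0,0.4],[[2.4,0,0],0,0.4],[[2.4,0,0],0,0.4],[[2.4,0,0],0,0.4],[[2.4,0,0],0,0.4]]' 25
python3 go.py 435 405 170 79
```

```text
time_s: 5.58
ee_pos: [463.9, 395.3, 166.7]
ee_rot: [179.7, 0.4, 78.7]
force: [0.7, 0.3, -1.5]
gripper_width: 45.8
t 5.575 pos [463.9 395.3 166.7] rot [179.7   0.4  78.7] F [ 0.7  0.3 -1.5] w 45.8
delta cm [ 0.38 -3.02 -0.35] len 3.06 turn -0.3 q [40. 24. 91. -1. 65. 51.]
```

```bash
python3 -m jog '[[[1,-0.3,0],0,0.4],[[0,0,0],0,0.4],[[0,0,1.2],0,0.4],[[0,0,1.2],0,0.4],[[0,0,0.6],0,0.4],[[0,0,0],0,0.4]]'
python3 go.py 465 405 130 79
```

```text
time_s: 6.32
ee_pos: [461.3, 406.5, 131.5]
ee_rot: [179.9, 0.7, 78.8]
force: [-1.8, 0.1, -1.5]
gripper_width: 45.6
t 6.325 pos [461.3 406.5 131.5] rot [179.9   0.7  78.8] F [-1.8  0.1 -1.5] w 45.6
delta cm [-0.07  0.39  0.15] len 0.43 turn -0.2 q [41. 26. 92. -1. 62. 52.]
```

```bash
python3 -m jog '[[[0,0,0.1],0,0.4],[[0,0,0],0,0.4]]'; python3 -m jog '[[[0,0,0.1],0,0.4],[[0,0,0],0,0.4]]';  python3 - <<'E'
from h import *
d=grab('scene','s2',(330,80,450,200),4)
E
```

```text
time_s: 6.58
ee_pos: [461.7, 406.3, 131.0]
ee_rot: [179.8, 0.7, 78.7]
force: [-0.5, -0.8, -1.9]
gripper_width: 45.4
time_s: 6.82
ee_pos: [462.0, 406.6, 130.6]
ee_rot: [179.8, 0.6, 78.7]
force: [0.9, -1.0, -1.4]
gripper_width: 45.5
```

View pics/s2.png

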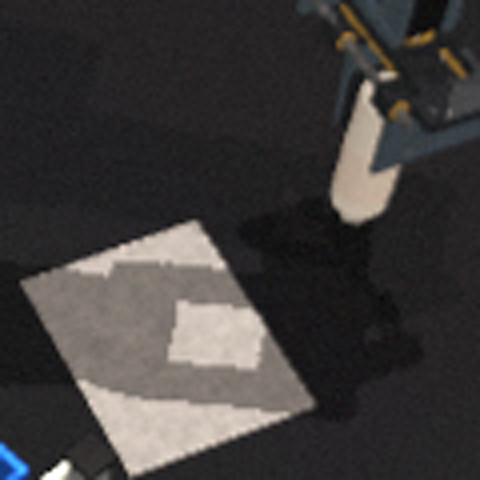

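The bottle is held upright, well clear of the mat, with its black cap in shadow. The z force still shows its weight, so it hasn't touched down. I'll lower a little more.

```bash
for i in 1 2 3; do python3 -m jog '[[[0,0,0.15],0,0.4],[[0,0,0],0,0.4]]' | egrep 'pos|force|rot'; done
```

```text
ee_pos: [462.2, 407.0, 130.5]
ee_rot: [179.7, 0.5, 78.7]
force: [-0.0, -0.3, -2.3]
ee_pos: [462.4, 407.4, 130.3]
ee_rot: [179.7, 0.4, 78.7]
force: [0.0, 0.5, -2.0]
ee_pos: [462.6, 407.7, 130.3]
ee_rot: [179.7, 0.3, 78.8]
force: [-0.7, 0.4, -1.3]
```

```bash
for i in 1 2 3; do python3 -m jog '[[[0,0,0.35],0,0.4]]' | egrep 'pos|force|rot'; done
```

```text
ee_pos: [462.9, 408.5, 130.0]
ee_rot: [179.6, 0.2, 78.7]
force: [-6.0, -2.9, 29.2]
ee_pos: [462.7, 409.0, 130.1]
ee_rot: [179.6, 0.1, 78.7]
force: [-5.5, -2.9, 20.9]
ee_pos: [462.6, 409.3, 130.0]
ee_rot: [179.5, -0.0, 78.7]
force: [-4.2, -3.8, 18.7]
```

```bash
python3 -m jog '[[[0,0,0],0,0.4],[[0,0,0],0,0.4]]' 5 | egrep 'pos|force|rot'; python3 -m jog '[[[0,0,0],0,0.53],[[0,0,0],0,0.58],[[0,0,0],0,0.65],[[0,0,0],0,0.75],[[0,0,0],0,1],[[0,0,0],0,1],[[0,0,0],0,1]]'; python3 go.py 462 408 240 78
```

```text
ee_pos: [462.7, 409.4, 130.2]
ee_rot: [179.5, -0.1, 78.8]
force: [-1.0, 0.3, 0.2]
time_s: 9.12
ee_pos: [462.8, 409.2, 128.5]
ee_rot: [179.6, 0.0, 78.8]
force: [-0.5, -0.3, -0.1]
gripper_width: 91.2
t 9.125 pos [462.8 409.2 128.5] rot [179.6   0.   78.8] F [-0.5 -0.3 -0.1] w 91.2
delta cm [ -0.14   0.03 -11.15] len 11.15 turn 0.8 q [41. 27. 93. -0. 61. 52.]
```

```bash
python3 -m jog '[[[0,0,-3],0,1],[[0,0,-5],0,1],[[0,0,-5],0,1],[[-6,0,0],0,1],[[-6,0,0],0,1],[[-6,0,0],0,1],[[-6,0,0],0,1],[[-6,0,0],0,1],[[-6,0,0],0,1],[[-6,0,0],0,1]]'; python3 go.py 457 -165 250 97.7
```

```text
time_s: 10.38
ee_pos: [379.9, -10.4, 263.4]
ee_rot: [179.1, -0.1, 79.3]
force: [0.6, -0.3, -0.1]
gripper_width: 91.1
t 10.375 pos [379.9 -10.4 263.4] rot [ 1.791e+02 -1.000e-01  7.930e+01] F [ 0.6 -0.3 -0.1] w 91.1
delta cm [-13.76  10.43   1.49] len 17.33 turn -18.4 q [ -3.  -1. 109.  -0.  71.   7.]
```

```bash
python3 -m jog '[[[-4.6,3.5,0.5],0,1],[[-4.6,3.5,0.5],0,1],[[-4.6,3.5,0.5],0,1],[[0,0,0],-9.2,1],[[0,0,0],-9.2,1],[[0,0,0],0,1],[[0,0,0],0,1]]'; python3 go.py 457 -74.5 250 97.7;python3 - <<'E'
from h import *
grab('wrist','w3',None,1.25)
E
```

```text
time_s: 11.25
ee_pos: [457.7, -175.5, 251.0]
ee_rot: [178.8, 0.3, 97.5]
force: [-0.3, 0.1, 0.5]
gripper_width: 91.3
t 11.25 pos [ 457.7 -175.5  251. ] rot [178.8   0.3  97.5] F [-0.3  0.1  0.5] w 91.3
delta cm [10.02  1.25  0.08] len 10.1 turn -0.2 q [-23.   9.  99.   0.  70. -30.]
```

View pics/w3.png

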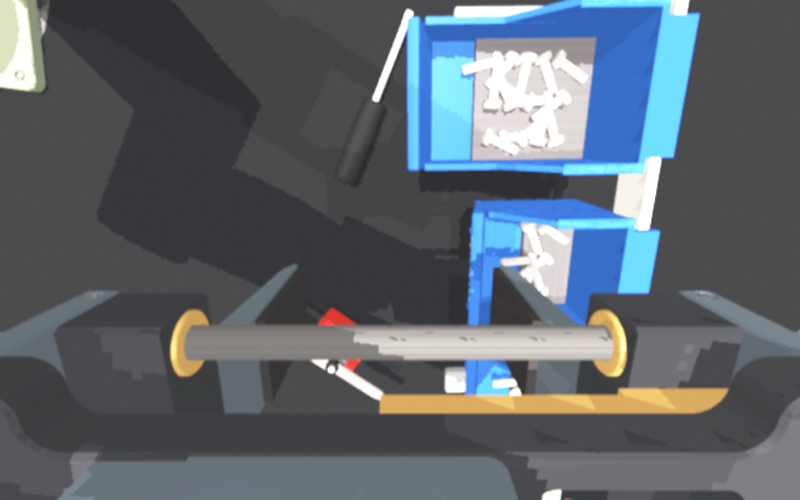

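The long bin is fully in view: front wall top edge from (408,18) to (409,169), lip back corners at (698,13) and (675,157).

Run:
```python
from h import *
d=load('w3'); W=lambda u,v,z: atz(d,u/1.25,v/1.25,z)[:2].round(1)
print('front outer',W(408,18,150),W(409,169,150)); print('lip back',W(698,13,177),W(675,157,177))
print('bar front edge?',W(660,158,172),W(650,228,172))
y=np.radians(7.7);ex=np.array([np.cos(y),np.sin(y)]);ey=np.array([-ex[1],ex[0]])
f=(W(408,18,150)+W(409,169,150))/2; l=(W(698,13,177)+W(675,157,177))/2
print('front pt from front',f+7.2*ex,'from lip',l-151*ex)
```

```text
front outer [446.6 -30.7] [ 459.7 -119.3]
lip back [602.4 -14.1] [615.4 -89.5]
bar front edge? [610.1 -91. ] [ 617.9 -134.5]
front pt from front [460.28507904 -74.03529946] from lip [459.26153684 -72.031914  ]
```

```bash
python3 -m jog '[[[5,0.7,0],0,0.45],[[5,0.7,0],-0.5,0.45],[[0,0,0],0,0.45],[[0,0,0],0,0.45]]' | tail -1; python3 go.py 459 -73.5 200 98
```

```text
gripper_width: 54.0
t 11.8 pos [458.8 -71.8 251.4] rot [178.7   0.4  97.8] F [-0.7 -0.4 -0.3] w 54.0
delta cm [-0.13 -0.12  5.14] len 5.15 turn -0.2 q [-10.   7. 102.   0.  70. -18.]
```

```bash
python3 -m jog '[[[-0.1,0,3.5],0,0.45],[[0,0,3.5],0,0.45],[[0,0,2.5],0,0.45],[[0,0,1.5],0,0.45],[[0,0,0],0,0.45],[[0,0,0],0,0.45]]' ; python3 go.py 459 -73.5 136 98
```

```text
time_s: 12.55
ee_pos: [463.6, -79.4, 140.1]
ee_rot: [178.4, 0.6, 97.2]
force: [-0.4, 0.1, 0.5]
gripper_width: 40.7
t 12.55 pos [463.6 -79.4 140.1] rot [178.4   0.6  97.2] F [-0.4  0.1  0.5] w 40.7
delta cm [ 0.65 -0.39  0.39] len 0.85 turn -0.8 q [-11.  13. 112.  -0.  53. -18.]
```

```bash
python3 -m jog '[[[0.8,-0.5,0.5],-0.8,0.45],[[0,0,0],0,0.45]]' | egrep 'pos|force|rot'; python3 -m jog '[[[0,0,0],0,0.3],[[0,0,0],0,0.2],[[0,0,0],0,0.1],[[0,0,0],0,0],[[0,0,0],0,0],[[0,0,0],0,0]]' 10 ; python3 go.py 459 -73.5 136 98
```

```text
ee_pos: [457.9, -72.1, 135.7]
ee_rot: [178.3, 0.6, 98.0]
force: [0.2, 0.2, 0.4]
time_s: 13.55
ee_pos: [459.6, -71.9, 137.0]
ee_rot: [178.0, 0.7, 98.0]
force: [-1.0, 0.1, 0.9]
gripper_width: 14.5
t 13.55 pos [459.6 -71.9 137. ] rot [178.    0.7  98. ] F [-1.   0.1  0.9] w 14.5
delta cm [-0.15 -0.09  0.1 ] len 0.2 turn -0.0 q [-10.  13. 113.  -0.  52. -18.]
```

```bash
python3 -m jog '[[[0,0,-0.8],0,0],[[0,0,-0.8],0,0],[[0,0,-0.8],0,0],[[0,0,-0.8],0,0],[[0,0,0],0,0]]' 15; python3 go.py 456 -73.5 187 98
```

```text
time_s: 14.18
ee_pos: [457.3, -71.8, 171.3]
ee_rot: [178.2, 0.7, 98.0]
force: [-0.5, 1.1, -0.7]
gripper_width: 8.1
t 14.175 pos [457.3 -71.8 171.3] rot [178.2   0.7  98. ] F [-0.5  1.1 -0.7] w 8.1
delta cm [-0.17 -0.1  -1.57] len 1.58 turn -0.0 q [-10.  10. 110.  -0.  57. -18.]
```

```bash
python3 -m jog '[[[0,0,-0.7],0,0],[[0,0,-0.7],0,0],[[0,0,-0.7],0,0],[[0,0,0],0,0]]' 15
python3 - <<'E'
from h import *
grab('scene','s4',(230,140,390,260),5)
E
```

```text
time_s: 14.68
ee_pos: [456.2, -71.5, 192.0]
ee_rot: [178.3, 0.6, 98.0]
force: [0.2, 0.6, -5.1]
gripper_width: 8.1
```

View pics/s4.png

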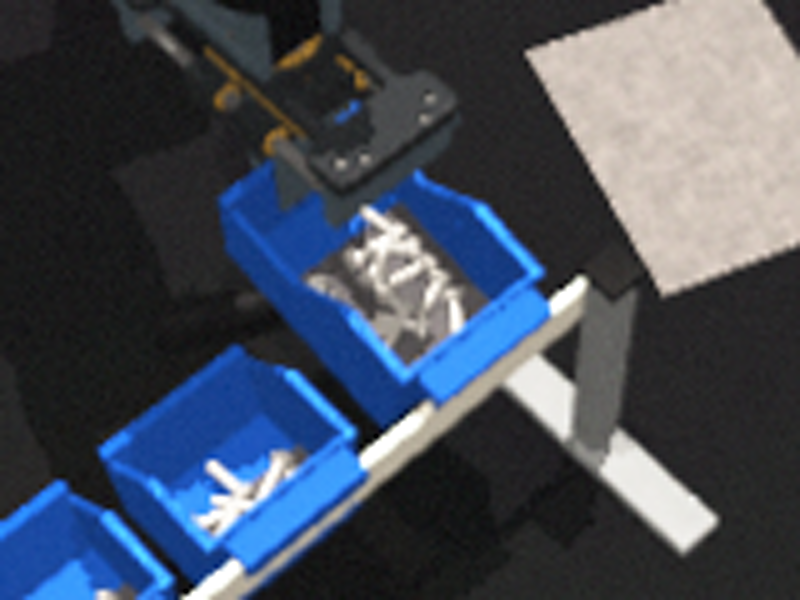

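The bin is tilted and its bolts are still in the rear. The lip's lower back corners show at crop (425,402) and (548,312). I'll work out the height of that nib edge from its pixels on the plane behind the bar.

Run:
```python
from h import *
d=load('s4'); y=np.radians(7.8); n=np.array([np.cos(y),np.sin(y),0]); o=np.array([616,-171,172])
def P(u,v,off):
    c,r=ray(d,230+u/5,140+v/5); k=((o-c)@n+off)/(r@n); p=c+k*r; e=p-o; return (e@[-n[1],n[0],0]).round(1),p[2].round(1)
print('nib low edge @+7',P(425,402,7),P(548,312,7),' lip rear top',P(418,378,7),P(540,292,7))
print('bar top edge @+3',P(365,468,3),P(432,408,3),P(588,285,3))
s=load('scene0'); d=s
def Q(u,v,off): return P((180+u*.3-230)*5,(100+v*.3-140)*5,off)
print('before nib/lip',Q(450,417,7),Q(528,360,7),Q(450,405,7),Q(528,350,7),'bar',Q(408,462,3),Q(560,322,3))
```

```text
nib low edge @+7 (np.float64(76.2), np.float64(189.5)) (np.float64(159.3), np.float64(180.5))  lip rear top (np.float64(72.1), np.float64(218.8)) (np.float64(152.4), np.float64(207.9))
bar top edge @+3 (np.float64(39.6), np.float64(161.0)) (np.float64(84.2), np.float64(167.4)) (np.float64(192.5), np.float64(164.9))
before nib/lip (np.float64(75.9), np.float64(165.0)) (np.float64(156.5), np.float64(155.4)) (np.float64(76.1), np.float64(183.8)) (np.float64(155.6), np.float64(171.8)) bar (np.float64(36.5), np.float64(136.9)) (np.float64(193.9), np.float64(165.3))
```

The nib edge has risen about 25 mm, to around 185–189 against a bar top at 172. The pads are flush at 8.1 mm and the full weight, about 5 N, is on the wrist. So at about 14° the toe has come out and the bin is off the rail. I'll tighten the grip, lift and pull back.

```bash
python3 -m jog '[[[0,0,0],0,0],[[0,0,-0.8],0,0],[[0,0,-0.8],0,0],[[0,0,-0.8],0,0],[[0,-1,0],0,0],[[0,-1.8,0],0,0],[[0,-1.8,0],0,0],[[0,-1.8,0],0,0],[[0,-1.5,0],0,0],[[0,0,0],0,0]]' 50; python3 go.py 403 228 215 79
```

```text
time_s: 15.98
ee_pos: [367.9, -82.7, 214.2]
ee_rot: [178.6, 0.5, 98.0]
force: [0.3, 0.3, -3.7]
gripper_width: 8.0
t 15.975 pos [367.9 -82.7 214.2] rot [178.6   0.5  98. ] F [ 0.3  0.3 -3.7] w 8.0
delta cm [30.28  7.78 -0.18] len 31.27 turn 19.0 q [-14.   0. 115.   0.  63. -22.]
```

```bash
python3 -m jog '[[[1.5,0.4,0],0,0],[[3,0.8,0],0,0],[[3.5,0.9,0],0,0],[[3.5,0.9,0],0,0],[[3.5,0.9,0],0,0],[[3.5,0.9,0],0,0],[[3.5,0.9,0],0,0],[[3,0.8,0],0,0],[[1.5,0.4,0],0,0],[[0,0,0],0,0]]'|tail -1; python3 -m jog '[[[0,0,0],4,0],[[0,0,0],5.5,0],[[0,0,0],5.5,0],[[0,0,0],4,0],[[0,0,0],0,0]]' |tail -1;  python3 go.py 403 228 215 79
```

```text
gripper_width: 7.9
gripper_width: 7.8
t 17.85 pos [407.  193.9 214.8] rot [ 1.78e+02 -1.00e-01  7.79e+01] F [-0.1 -1.1 -4. ] w 7.8
delta cm [ 3.25 -1.11 -0.06] len 3.44 turn -1.1 q [ 25.   7. 107.  -1.  64.  37.]
```

```bash
python3 -m jog '[[[1.7,0,0],-1,0],[[1.6,0,0],0,0],[[0,0,0],0,0],[[0,0,2],0,0],[[0,0,3],0,0],[[0,0,3],0,0],[[0,0,3],0,0],[[0,0,1],0,0],[[0,0,0],0,0]]'|tail -1;  python3 go.py 415 225.7 75 79
```

```text
gripper_width: 7.6
t 18.975 pos [420.3 229.2  93. ] rot [ 1.778e+02 -1.000e-01  7.930e+01] F [ 0.4  0.4 -3.8] w 7.6
delta cm [-0.44 -0.52  1.78] len 1.9 turn 0.3 q [ 28.  17. 115.  -2.  47.  40.]
```

```bash
python3 -m jog '[[[-0.4,-0.5,0.8],0,0],[[0,0,0.6],0,0],[[0,0,0],0,0]]'|egrep 'pos|force'; for i in 1 2 3; do python3 -m jog '[[[0,0,0.35],0,0]]'|egrep 'pos|force|rot'; done
python3 - <<'E'
from h import *
grab('scene','s5',(310,100,450,220),5)
E
```

```text
ee_pos: [416.2, 226.7, 80.2]
force: [-0.2, -0.3, -3.2]
ee_pos: [416.8, 226.9, 77.1]
ee_rot: [177.5, -0.3, 79.3]
force: [-0.3, 0.2, -4.7]
ee_pos: [417.1, 227.0, 73.6]
ee_rot: [177.5, -0.3, 79.3]
force: [0.2, -0.9, -3.6]
ee_pos: [417.4, 227.2, 70.1]
ee_rot: [177.5, -0.4, 79.3]
force: [-6.2, 2.7, 8.4]
```

View pics/s5.png

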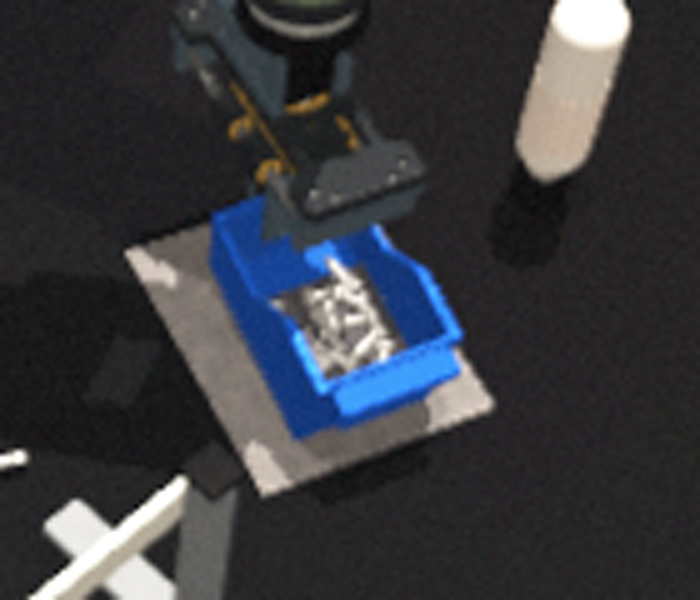

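The rear edge has touched the mat as predicted (z 70, force rising), and the bottle stands clear. I'll loosen the grip and swing the front down.

```bash
python3 -m jog '[[[0,0,0],0,0],[[0,-0.2,0.5],0,0],[[0,-0.2,0.5],0,0],[[0,-0.2,0.5],0,0],[[0,-0.2,0.5],0,0],[[0,0,0],0,0]]' 5 |egrep 'pos|force|rot|wid'; python3 -m jog '[[[0,-0.2,0.5],0,0],[[0,0,0],0,0]]' |egrep 'pos|force|rot|wid'
```

```text
ee_pos: [410.0, 229.2, 48.9]
ee_rot: [177.4, -0.4, 79.4]
force: [-2.0, 0.3, 0.3]
gripper_width: 12.8
ee_pos: [408.6, 229.6, 43.5]
ee_rot: [177.4, -0.4, 79.4]
force: [-1.5, 0.5, -0.1]
gripper_width: 13.5
```

```bash
python3 -m jog '[[[0,-0.1,0.35],0,0],[[0,0,0],0,0]]' 3 |egrep 'pos|force|rot|wid';  python3 -m jog '[[[0,-0.1,0.3],0,0],[[0,0,0],0,0]]' 3 |egrep 'pos|force|rot|wid'
python3 - <<'E'
from h import *
grab('scene','s6',(310,100,450,220),5)
E
```

```text
ee_pos: [408.7, 230.1, 40.3]
ee_rot: [177.3, -0.5, 79.4]
force: [-1.5, -0.1, -0.8]
gripper_width: 14.5
ee_pos: [409.3, 230.7, 37.8]
ee_rot: [177.1, -0.6, 79.4]
force: [-1.8, -0.1, -0.0]
gripper_width: 15.2
```

View pics/s6.png

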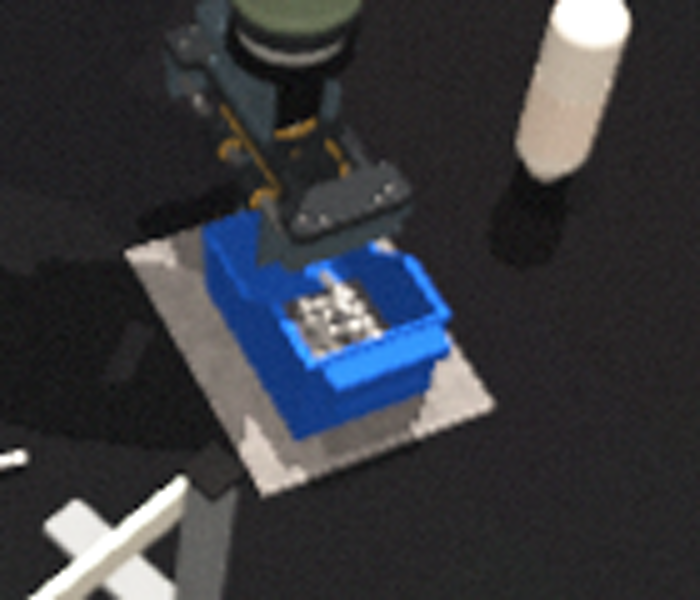

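The bin looks level on the mat, back parallel to the mat edge. The width (15 mm) and TCP height (38 mm) agree with that. I'll release slowly and lift away.

```bash
python3 -m jog '[[[0,0,0],0,0.18],[[0,0,0],0,0.22],[[0,0,0],0,0.28],[[0,0,0],0,0.35],[[0,0,0],0,0.42],[[0,0,0],0,0.42]]'; python3 go.py 403 228 200 79
```

```text
time_s: 22.08
ee_pos: [409.0, 230.6, 37.4]
ee_rot: [177.2, -0.6, 79.4]
force: [-0.2, -0.2, 0.2]
gripper_width: 38.3
t 22.075 pos [409.  230.6  37.4] rot [177.2  -0.6  79.4] F [-0.2 -0.2  0.2] w 38.3
delta cm [ -0.2    0.26 -16.27] len 16.28 turn 0.4 q [ 29.  21. 120.  -2.  37.  41.]
```

```bash
python3 -m jog '[[[0,0,-1],0,0.42],[[0,0,-2],0,0.42],[[0,0,-3],0,0.42],[[0,0,-5],0,0.42],[[0,0,-5],0,0.42],[[-5,0,-1],0,0.42],[[-6,0,0],0,0.42],[[-6,0,0],0,0.42],[[-6,0,0],0,0.42],[[-6,0,0],0,0.42]]'|tail -4; python3 -m jog '[[[0,0,0],0,0.42],[[0,0,0],0,0.42]]'|tail -4
python3 - <<'E'
from h import *
d=grab('top','t7'); c=(150,130,460,280); im=cv2.cvtColor(d['color'],cv2.COLOR_RGB2BGR)[c[1]:c[3],c[0]:c[2]]
cv2.imwrite('pics/t7.png',cv2.convertScaleAbs(cv2.resize(im,None,fx=2.5,fy=2.5,interpolation=cv2.INTER_CUBIC),alpha=1.4,beta=20))
a=load('top0')['color'].astype(int); print(telemetry.state()['time_s'])
E
```

```text
ee_pos: [348.3, -58.7, 216.9]
ee_rot: [176.4, -0.8, 80.1]
force: [0.7, -0.3, -0.1]
gripper_width: 38.2
ee_pos: [347.2, -62.3, 218.1]
ee_rot: [176.2, -0.7, 79.4]
force: [0.9, 0.5, 0.7]
gripper_width: 38.4
23.625
```

View pics/t7.png

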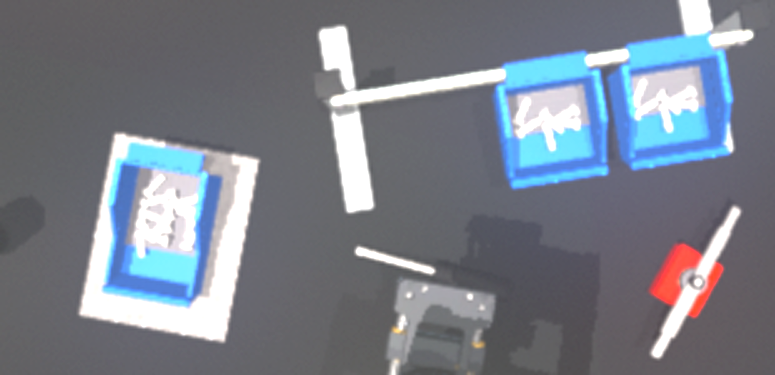

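The bin sits flat on the mat, with the short bins, motor and screwdriver unchanged. The front corners are at about (105,290) and (192,302), the lip's rear corners at about (130,146) and (205,155). I'll measure the centring and compare the bystanders before and after.

Run:
```python
from h import *
d=load('t7'); W=lambda u,v,z: atz(d,150+u/2.5,130+v/2.5,z)[:2].round(1)
f=[W(105,290,53),W(192,302,53)]; l=[W(130,146,80),W(205,155,80)]
print(f,l,'yaw',[np.degrees(np.arctan2(-(p[0]-q[0]),p[1]-q[1])).round(1) for p,q in (f,l)])
F=np.mean(f,0);L=np.mean(l,0);ax=(L-F)/np.linalg.norm(L-F);print('len',np.linalg.norm(L-F),'centre',F+70*ax,L-88*ax)
mt=[W(117,133,3),W(258,157,3),W(224,341,3),W(80,315,3)];print('mat',np.mean(mt,0))
a=load('top0')['color'].astype(int);b=d['color'].astype(int);df=np.abs(a-b).max(2)
for n,c in dict(short=(350,135,450,210),motor=(405,210,450,275),drvtip=(292,228,325,243)).items():
    r=df[c[1]:c[3],c[0]:c[2]]; print(n,(r>60).sum(),r.mean().round(1))
s=grab('scene','s8',(290,60,450,180),5)
```

```text
[array([408.2, 269.6]), array([394.9, 179.7])] [array([554.6, 236. ]), array([544.4, 160. ])] yaw [np.float64(-8.4), np.float64(-7.6)]
len 150.33105135001222 centre [470.44128964 212.24072072] [462.89380731 213.6002368 ]
mat [462.3  215.25]
short 0 1.6
motor 0 1.0
drvtip 68 30.8
```

View pics/s8.png

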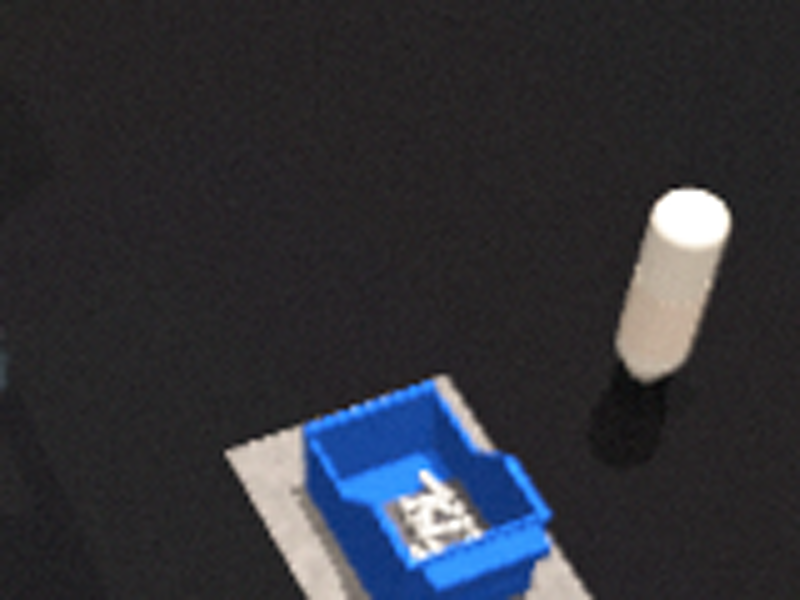

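```bash
python3 -c "
from workcell import job_done; print(job_done())"
```

```text
the job is handed in; nothing more can be done
None
```

I moved both objects as asked and handed the job in at about 24 s; no verdict is reported.

**Bottle:** I gripped it high, moved it gently to about (462, 408) mm and released it there. It stands upright on the bench, well clear of the mat.

**Long bin:** I pinched its front wall and swung it front-up until the lip came off the rail, then carried it to the mat. I touched the rear edge down first, lowered the front with a light grip and let go.

**Last checks:**
- **Bin on the mat:** it looks flat, with its bolts inside. The two estimates of its centre are about 2 mm and 9 mm from the mat centre. It is turned about 3° from the mat's axes.
- **Short bins and motor:** no change between the before and after pictures.
- **Screwdriver:** the picture difference did flag its tip area. Its visible end points are at the same pixels, so I put that down to the robot's shadow.
- **Robot:** touching nothing at hand-in, with a wrist force of about 1 N.

**What differed from the plan:**
- **Swing angle:** the toe came out at about 14°, which I worked out from the lift height. The task gave 18 to 25°. I saw no sign of the toe catching the rail.
- **Bottle set-down:** the wrist force briefly reached about 30 N.
- **Tool tilt:** the tool drifted about 4° from vertical over the run, with no visible effect.

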